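# Set the barrel tumbler to speed five and start it

### The job

The tumbler is to run at speed 5: with the fingertips, push the selector lever on the control desk round through its clicks until it rests at the fifth of its six dots, then press the start button all the way in and let it come back out. Push the lever gently without gripping it, do not press start at any other speed, and leave the stop button, the desk and the things lying round it as they are.

Things in the scene. Friction and masses are not known exactly. Their poses are not given: they have to be found in the camera images.
- console: Control desk: a loose grey steel box, about 5 kg, on rubber feet; 190 mm deep (x), 270 wide (y), its flat panel rising from 60 mm high at the front edge (x = -95) to 100 mm at the back (11.9 degrees). Origin: centre of the underside, on the bench. Seen from its front: selector on the left; on the right, front to back 47 mm apart, stop button, pilot lamp (10 mm high), start button.
- selector_axis (a point): Where the selector's axis meets the panel surface; does not turn. z: out of the panel, along the axis; x: up the slope, to the back of the desk; y: to its left. 63 mm from it lie six black dots, 4 mm (speed 1) growing to 10 mm (speed 6), every 30 degrees: speed 1 is turned 75 degrees from x towards y (left), speed 6 is 75 degrees to the right. Clockwise from above raises the speed.
- selector_tip (a point): Point on the lever, 50 mm from the axis, 18 mm above the panel (the lever's mid-height); turns with it: x outward along the lever, z out of the panel. The lever is one black arm on a round hub (38 mm across), reaching 55 mm from the axis, 12 mm wide, its underside 9 and its top 27 mm above the panel, a white line along its top. It points at the dot of the set speed.
- selector (a joint): Selector angle, rad: speed 1 at 0, then 0.5236 (30 degrees) per speed: speed 5 at 2.0944, speed 6 at 2.618; grows clockwise from above; stops 0.06 beyond each end. Starts at speed 1, 2 or 3. A spring detent holds each speed: leaving it takes 0.2 N m (4 N at 45 mm from the axis), falling to nothing half-way to the next, where the lever snaps forward by itself.
- start_top (a point): Centre of the top face of the start button, a plain black flat cap 27 mm across in a steel ring 34 mm across and 6 mm high; its top stands 13 mm above the panel when out. Its z points out of the panel, square to it; it is pressed along -z.
- start (a joint): Travel of the start button in m: 0 out, 0.005 fully in. A spring returns it; 1.5 N starts it moving, 4.5 N puts it fully in.
- stop_top (a point): Centre of the top of the stop button, a black mushroom head 40 mm across whose top stands 29 mm above the panel; z points out of the panel. Not to be pressed.
- stop (a joint): Travel of the stop button in m: 0 out, 0.005 fully in; about 2.4 N starts it moving.
- pliers: Combination pliers lying flat left of the desk, 182 mm long, 57 mm wide, 13 mm high; origin under the pivot, jaws to +x. Bystander.
- tin: Grease tin standing right of the desk, 68 mm across, 62 mm high; origin under its centre. Bystander.
- screwdriver: Screwdriver lying on the bench in front of the desk, 190 mm long, along its own x (handle to -x), under 35 mm high. Bystander.
- carton: Open cardboard tray of chain pins and rollers behind the desk, 100 x 160 x 55 mm, 0.8 kg; origin under its centre. Bystander.

How it is judged:
On the way, in this order (a step that is already met when the one before it is completed fails the run):
1. the selector rests in the detent of speed 5, start not pressed (value of joint selector between 1.97 and 2.22 rad and value of joint start below 0.001 m), for 0.3 s.
2. the start button is pressed all the way in, the selector at speed 5 (value of joint start above 0.0042 m and value of joint selector between 1.97 and 2.22 rad), for 0.05 s.
At the end, for the whole second after the job is handed in: The selector rests within 0.1 rad of speed 5, the start button has been pressed in (over 4.2 of 5 mm) after that and is out again, the stop button is out, and the desk stands within 15 mm of where it was (value of joint selector between 1.99 and 2.2 rad and velocity of joint selector between -0.1 and 0.1 rad/s and value of joint each of start, stop below 0.001 m and distance of console from where it was at the start of the episode below 0.015 m and linear speed of console below 0.01 m/s); the robot touches nothing.
It fails at once if start is pressed while the selector is not at speed 5 (value of joint start above 0.002 m and (value of joint selector below 1.9 rad or value of joint selector above 2.29 rad)).
It fails at once if the stop button is pressed (value of joint stop above 0.002 m).
It fails at once if the desk is shoved, tipped or lifted (distance of console from where it was at the start of the episode above 0.02 m or angle between console's own z axis and vertical above 0.06 rad).
It fails at once if a bystander is moved or lifted (distance of any of pliers, tin, screwdriver, carton from where it was at the start of the episode above 0.02 m).
It also fails if it takes over 48 s, if anything falls off the work surface, if the arm or the gripper's body presses on something with over 40 N, if the wrist force passes 120 N, or if a joint passes its speed limit or range.

### The arm

A 6-joint arm with a two-finger parallel gripper is mounted at the origin on the work surface. World frame = base frame: x ahead of the robot, y to its left, z up, the work surface at z = 0. Lengths are in m, angles in rad, forces in N, time in s.
With the tool pointing down it reaches from about 0.3 to 0.875 m from the base axis. Payload 4.2 kg.
Tool frame: the origin (TCP) lies midway between the tips of the shut fingers; the grasp point (between the pads) lies 19 mm behind it (arm.hold_point_z is the distance from the TCP to the grasp point, in m); z points along the fingers, y is the line along which they close (so a half turn about z gives the same grasp; the last joint's range is limited). The gripper opens to 85 mm and grips with 20 to 120 N. Pads are 22 mm wide; open, the fingers measure 114 mm over their backs; the gripper's body (76 mm by 85 mm) begins 54 mm behind the grasp point. The pads swing forward as they close: fully open they stand 13 mm farther back than shut.
Start: joints at [1.231, 0.32, 1.565, -0, 1.257, -0.02], TCP at [0.181, 0.546, 0.231] pointing down, gripper open.
Joint ranges: [-3.11, 3.11], [-0.84, 2.01], [0.21, 2.61], [-1.34, 4.49], [0.05, 2.63], [-2.56, 2.56]. Speed limits (rad/s): [2.57, 2.57, 3.14, 3.14, 3.14, 3.14].

### API

Orientations are given as [roll, pitch, yaw] about the fixed x, y, z axes, in that order (R = Rz(yaw) Ry(pitch) Rx(roll)).
In Python, from workcell import sensors, viewer, ticket, arm gives the robot as it stands.
- The arm moves only by the tool move_arm, never from a script. Its argument "series" is a list of rows, each an object of numbers: "tx", "ty", "tz": the shift along the world's x, y, z each as a share of 300 mm, from -1 to 1; "ax", "ay", "az": the turn, a rotation vector about the world's x, y, z each as a share of 180 degrees, from -1 to 1; "fingers": the opening, from -1 (shut) to 1 (fully open), so that 0 is half open. In form: [{"tx": .., "ty": .., "tz": .., "ax": .., "ay": .., "az": .., "fingers": ..}, ...]. A call has 1 to 10 rows; each row shifts and turns the commanded pose from where the row before left it; what a row does not reach is not made up. A row lasts 1/10 s, in which the tool goes at most 50 mm and 8.59 degrees, less where a joint would pass 70% of its speed; a pose out of reach is approached as far as the arm can. A call with a number of a shift or a turn outside -1 to 1 is refused whole. A call with a gripper value outside its range is refused whole. The fingers move at their own pace and stop on an object; "squeeze" is the grip in N (left out, the last holds). Time passes only in rows, so rows that do not move let the fingers close. It gives the time, the measured TCP pose, the force, the opening and the grip force at its end, in the units of the state.
- sensors.state(): the state, without advancing time (a new reading comes with each control period).
- viewer.grab_frame(name): name is "scene" or "top" or "wrist"; returns the picture (384x512x3 uint8, red, green, blue); there is no depth.
- viewer.camera_model(name): a dict with "mtx" (3x3 intrinsics, pixels), "k1" (the pictures are not rectified: a ray, as slopes to the right and down, at radius r is drawn at 1 + k1 r^2 times it, then the intrinsics apply), "origin" and "attitude" of the camera in the world. Camera axes: x right, y down, z forward; pixel columns grow to the right and rows downward; lengths in m; the calibration is good to about 2 mm. A picture is of the moment at which its call begins: read the wrist's pose just before it. camera_model takes no time and is no camera call; for the wrist camera it gives the pose at the moment of the call.
- ticket.finish_job(): hands the job in; it is judged then, once.
The state is a dict: "time": time; "joint_pos": joint angles; "dq": joint speeds; "joint_torque": joint torques, N m; "tool_pos": TCP position; "eef_rot": TCP orientation; "contact_force": force on the tool from outside, world axes, zero at the start; "moment": the same for the moment, N m; "finger_gap": finger opening in m; "grasp_force": force on a finger pad.
Only numpy, scipy, OpenCV 4.12 (cv2) and the standard library are available. Lean on these libraries where they do the work, as an engineer would, in place of code of your own. Each camera call takes 0.05 s, during which the arm holds its last target. There are 200 camera calls.

## Working session

There is one attempt and no reset: what is moved stays moved. The work goes in short steps, Python scripts to look and compute and a tool call to move; the robot and the scene stay as the last step left them, time stands still between calls to the robot, and variables do not carry over. Pictures are saved under pics/ and viewed, at most 10 in all, crops included, and the job is handed in when it is done.

Besides the shell and the picture viewer there is one more tool, called after "Emit:" as name([rows], argument=value, ...), one row to a line, values as JSON. move_arm: Moves the arm, as the interface text tells. Its arguments: {"type":"object","properties":{"series":{"type":"array","items":{"type":"object","properties":{"tx":{"type":"number"},"ty":{"type":"number"},"tz":{"type":"number"},"ax":{"type":"number"},"ay":{"type":"number"},"az":{"type":"number"},"fingers":{"type":"number"}}}},"squeeze":{"type":"number"}},"required":["series"]}

```bash
mkdir -p pics
python3 - <<'E'
from workcell import sensors, viewer
import cv2,numpy as np
for n in("scene","top"):
    im=viewer.grab_frame(n); cv2.imwrite(f"pics/{n}0.png",im[:,:,::-1])
    c=viewer.camera_model(n); print(n,c)
s=sensors.state();print(s)
E
```

```text
scene {'mtx': array([[346.70811656,   0.        , 256.33863222],
       [  0.        , 346.70811656, 195.8449131 ],
       [  0.        ,   0.        ,   1.        ]]), 'k1': -0.10250351260685565, 'origin': array([0.96998017, 0.60073872, 0.57119936]), 'attitude': array([-2.18749846, -0.01955136,  2.58023047])}
top {'mtx': array([[371.831739  ,   0.        , 253.24585261],
       [  0.        , 371.831739  , 192.42767444],
       [  0.        ,   0.        ,   1.        ]]), 'k1': 0.04232775664172435, 'origin': array([0.42784538, 0.02496286, 1.05329376]), 'attitude': array([-2.96352783, -0.01859007, -1.57882428])}
{'time': 0.1, 'joint_pos': array([ 1.23102394e+00,  3.20259106e-01,  1.56556629e+00, -1.55853460e-06,
        1.25739677e+00, -2.00229498e-02]), 'dq': array([-9.42490814e-05, -1.80277648e-03, -2.96815049e-03, -3.05078704e-04,
        3.35574867e-04,  9.41172410e-04]), 'joint_torque': array([ 2.39100473e-04, -4.16412199e+01, -2.34700423e+01, -1.77145289e-04,
        4.93292857e-03, -6.12785001e-06]), 'tool_pos': array([0.18060882, 0.54544868, 0.23054485]), 'eef_rot': array([-3.13996344e+00, -3.11438489e-05,  2.82184367e+00]), 'contact_force': array([ 0.6353826 ,  0.31743262, -0.54226439]), 'moment': array([-0.04616434, -0.03993364, -0.02518392]), 'grasp_force': 0.0, 'finger_gap': 0.08518209923187621}
```

View pics/top0.png

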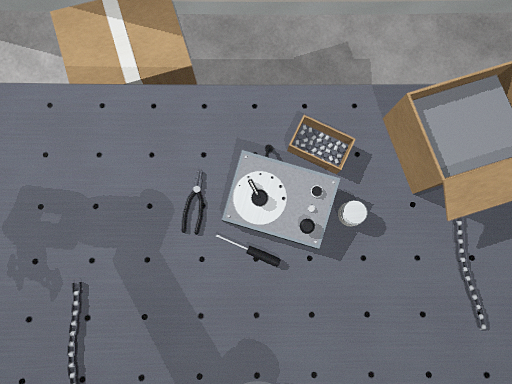

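View pics/scene0.png

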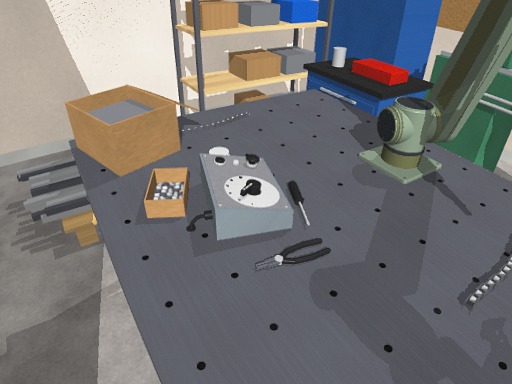

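The top view shows the desk with corners near (243,151), (340,177), (320,247) and (223,220). The hub is at about (260,198), start at (317,191) and stop at (307,226). I'll enlarge it.

Run:
```python
import cv2
a=cv2.imread("pics/top0.png")[140:260,205:365]
cv2.imwrite("pics/c1.png",cv2.resize(a,None,fx=5,fy=5,interpolation=cv2.INTER_CUBIC))
```

```text
(no output)
```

View pics/c1.png

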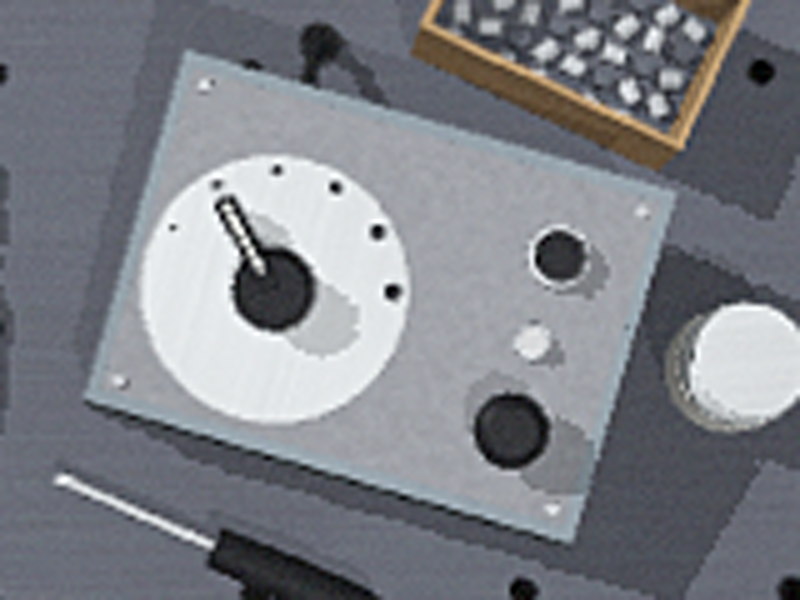

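Enlarged, the lever points at dot 2, crop (217,184). Dots 1–6 are at (172,227), (217,184), (277,170), (335,187), (377,232) and (392,291). The start cap is at (560,254), the lamp at (532,342) and stop at (512,430). Next I fit the desk pose.

```bash
cat > h.py <<'E'
import numpy as np
from scipy.spatial.transform import Rotation as R
from scipy.optimize import least_squares
def proj(c,P):
    q=R.from_euler('xyz',c['attitude']).inv().apply(np.atleast_2d(P)-c['origin'])
    s=q[:,:2]/q[:,2:]; s=s*(1+c['k1']*(s**2).sum(1,keepdims=True))
    return s*c['mtx'][0,0]+c['mtx'][:2,2]
T=np.arctan2(40,190); 
def panel(u,y,h=0): # u along slope from panel centre
    return np.array([u*np.cos(T)-h*np.sin(T),y,.08+u*np.sin(T)+h*np.cos(T)])
def world(p,L): return R.from_euler('z',p[2]).apply(L)+[p[0],p[1],0]
def sel(p,r,deg,h): # deg from x to left
    a=np.radians(deg); return panel(p[3]+r*np.cos(a),p[4]+r*np.sin(a),h)
U=.095/np.cos(T)
def pts(p):
    L=[panel(U,.135),panel(U,-.135),panel(-U,-.135),panel(-U,.135)]
    L+=[sel(p,.063,75-30*i,0) for i in range(6)]
    L+=[panel(p[5]+.047,p[6],.013),panel(p[5],p[6],.010),panel(p[5]-.047,p[6],.029)]
    return world(p,np.array(L))
E
python3 - <<'E'
from h import *
from workcell import viewer
c=viewer.camera_model('top')
m=np.array([(187,50),(676,192),(574,542),(88,400),(172,227),(217,184),(277,170),(335,187),(377,232),(392,291),(560,254),(532,342),(512,430)],float)
m=(m+.5)/5-.5+[205,140]
f=lambda p:(proj(c,pts(p))-m).ravel()
r=least_squares(f,[.45,0,-.25,0,.06,0,-.08],loss='soft_l1',f_scale=.5)
p=r.x;print(p.round(4));print(f(p).reshape(-1,2).round(2));np.save('p.npy',p)
W=pts(p);print(W.round(4))
print('axis',world(p,sel(p,0,0,0)))
E
```

```text
[ 5.853e-01 -6.690e-02 -2.919e-01 -1.180e-02  5.530e-02  3.000e-04
 -8.300e-02]
[[-0.08 -0.02]
 [ 0.55 -0.25]
 [ 0.02  0.3 ]
 [-0.39 -0.04]
 [ 0.1   0.03]
 [-0.09  0.14]
 [-0.19 -0.01]
 [ 0.   -0.01]
 [ 0.12 -0.14]
 [ 0.05 -0.01]
 [-0.13  0.12]
 [ 0.23 -0.27]
 [-0.08  0.12]]
[[ 0.7151  0.035   0.1   ]
 [ 0.6374 -0.2235  0.1   ]
 [ 0.4555 -0.1689  0.06  ]
 [ 0.5332  0.0897  0.06  ]
 [ 0.6229  0.043   0.0809]
 [ 0.6447  0.0195  0.0867]
 [ 0.6519 -0.0122  0.0901]
 [ 0.6425 -0.0434  0.0901]
 [ 0.6191 -0.0659  0.0867]
 [ 0.5879 -0.0735  0.0809]
 [ 0.6031 -0.1589  0.1025]
 [ 0.5597 -0.1459  0.0898]
 [ 0.5119 -0.1315  0.0987]]
axis [ 0.59013013 -0.01065591  0.07756661]
```

```bash
cat >> h.py <<'E'
D=75-30*np.arange(6)
def tool(p,deg,off,r=.042,h=.016):
    a=np.radians(deg); l=np.array([p[3]+r*np.cos(a)-off*np.sin(a),p[4]+r*np.sin(a)+off*np.cos(a)])
    return world(p,panel(l[0],l[1],h))[0] if 0 else world(p,panel(l[0],l[1],h)), (deg+90+np.degrees(p[2]))
E
python3 - <<'E'
from h import *
from workcell import sensors
p=np.load('p.npy');s=sensors.state()
prev=np.array(s['tool_pos']);py=np.degrees(s['eef_rot'][2])
for deg,off in [(45,.028)]+[(d,.017) for d in range(45,-40,-5)]:
    t,y=tool(p,deg,off);print(deg,t.round(4),round(y,1),'share',((t-prev)/.3).round(4),round((y-py)/180,4));prev,py=t,y
E
```

```text
45 [0.6105 0.0349 0.0953] 118.3 share [ 1.433  -1.7018 -0.4509] -0.2411
45 [0.6155 0.0253 0.0969] 118.3 share [ 0.0168 -0.0321  0.0053] 0.0
40 [0.6184 0.0226 0.0976] 113.3 share [ 0.0095 -0.0088  0.0025] -0.0278
35 [0.621  0.0198 0.0983] 108.3 share [ 0.0087 -0.0096  0.0023] -0.0278
30 [0.6234 0.0167 0.099 ] 103.3 share [ 0.0079 -0.0103  0.0022] -0.0278
25 [0.6255 0.0134 0.0996] 98.3 share [ 0.0069 -0.011   0.0021] -0.0278
20 [0.6272 0.0099 0.1002] 93.3 share [ 0.006  -0.0116  0.0019] -0.0278
15 [0.6287 0.0062 0.1007] 88.3 share [ 0.0049 -0.0121  0.0017] -0.0278
10 [0.6299 0.0025 0.1011] 83.3 share [ 0.0039 -0.0125  0.0015] -0.0278
5 [ 0.6307 -0.0013  0.1015] 78.3 share [ 0.0028 -0.0128  0.0013] -0.0278
0 [ 0.6312 -0.0053  0.1019] 73.3 share [ 0.0017 -0.013   0.0011] -0.0278
-5 [ 0.6314 -0.0092  0.1021] 68.3 share [ 0.0006 -0.0131  0.0009] -0.0278
-10 [ 0.6312 -0.0131  0.1024] 63.3 share [-0.0006 -0.0131  0.0007] -0.0278
-15 [ 0.6307 -0.0171  0.1025] 58.3 share [-0.0017 -0.0131  0.0004] -0.0278
-20 [ 0.6299 -0.0209  0.1026] 53.3 share [-0.0028 -0.0129  0.0002] -0.0278
-25 [ 0.6287 -0.0247  0.1025] 48.3 share [-0.0039 -0.0126 -0.    ] -0.0278
-30 [ 0.6272 -0.0284  0.1025] 43.3 share [-0.005  -0.0122 -0.0003] -0.0278
-35 [ 0.6254 -0.0319  0.1023] 38.3 share [-0.006  -0.0117 -0.0005] -0.0278
```

Emit:
move_arm([
  {"tx":0.09,"ty":-0.106,"az":-0.024,"fingers":-1},
  {"tx":0.09,"ty":-0.106,"az":-0.024,"fingers":-1},
  {"tx":0.09,"ty":-0.106,"az":-0.024,"fingers":-1},
  {"tx":0.09,"ty":-0.106,"az":-0.024,"fingers":-1},
  {"tx":0.09,"ty":-0.106,"az":-0.024,"fingers":-1},
  {"tx":0.09,"ty":-0.106,"az":-0.024,"fingers":-1},
  {"tx":0.09,"ty":-0.106,"az":-0.024,"fingers":-1},
  {"tx":0.09,"ty":-0.106,"az":-0.024,"fingers":-1},
  {"tx":0.09,"ty":-0.106,"az":-0.024,"fingers":-1},
  {"tx":0.09,"ty":-0.106,"az":-0.024,"fingers":-1},
])

```text
schema error: expected keys tx, ty, tz, ax, ay, az, fingers
```

Emit:
move_arm([
  {"tx":0.09,"ty":-0.106,"fingers":-1},
  {"tx":0.09,"ty":-0.106,"fingers":-1},
  {"tx":0.09,"ty":-0.106,"fingers":-1},
  {"tx":0.09,"ty":-0.106,"fingers":-1},
  {"tx":0.09,"ty":-0.106,"fingers":-1},
  {"fingers":-1},
  {"fingers":-1},
])

```text
schema error: expected keys tx, ty, tz, ax, ay, az, fingers
```

All keys are required.

Emit:
move_arm([
  {"tx":0.09,"ty":-0.106,"tz":0,"ax":0,"ay":0,"az":-0.024,"fingers":-1},
  {"tx":0.09,"ty":-0.106,"tz":0,"ax":0,"ay":0,"az":-0.024,"fingers":-1},
  {"tx":0.09,"ty":-0.106,"tz":0,"ax":0,"ay":0,"az":-0.024,"fingers":-1},
  {"tx":0.09,"ty":-0.106,"tz":0,"ax":0,"ay":0,"az":-0.024,"fingers":-1},
  {"tx":0.09,"ty":-0.106,"tz":0,"ax":0,"ay":0,"az":-0.024,"fingers":-1},
  {"tx":0.09,"ty":-0.106,"tz":0,"ax":0,"ay":0,"az":-0.024,"fingers":-1},
  {"tx":0.09,"ty":-0.106,"tz":0,"ax":0,"ay":0,"az":-0.024,"fingers":-1},
  {"tx":0.09,"ty":-0.106,"tz":0,"ax":0,"ay":0,"az":-0.024,"fingers":-1},
  {"tx":0.09,"ty":-0.106,"tz":0,"ax":0,"ay":0,"az":-0.024,"fingers":-1},
  {"tx":0.09,"ty":-0.106,"tz":0,"ax":0,"ay":0,"az":-0.024,"fingers":-1},
])

```text
time: 1.1
tool_pos: [0.4514, 0.2263, 0.2311]
eef_rot: [-3.141, -0.0, 2.065]
contact_force: [0.4, 1.0, -0.0]
finger_gap: -0.0001
grasp_force: 0.0
```

Emit:
move_arm([
  {"tx":0.09,"ty":-0.106,"tz":0,"ax":0,"ay":0,"az":0,"fingers":-1},
  {"tx":0.09,"ty":-0.106,"tz":0,"ax":0,"ay":0,"az":0,"fingers":-1},
  {"tx":0.09,"ty":-0.106,"tz":0,"ax":0,"ay":0,"az":0,"fingers":-1},
  {"tx":0.09,"ty":-0.106,"tz":0,"ax":0,"ay":0,"az":0,"fingers":-1},
  {"tx":0.09,"ty":-0.106,"tz":0,"ax":0,"ay":0,"az":0,"fingers":-1},
  {"tx":0,"ty":0,"tz":0,"ax":0,"ay":0,"az":0,"fingers":-1},
  {"tx":0,"ty":0,"tz":0,"ax":0,"ay":0,"az":0,"fingers":-1},
])

```text
time: 1.8
tool_pos: [0.5856, 0.0682, 0.2305]
eef_rot: [-3.14, -0.001, 2.066]
contact_force: [0.1, 0.4, 0.7]
finger_gap: -0.0
grasp_force: 0.0
```

Emit:
move_arm([
  {"tx":0.083,"ty":-0.111,"tz":0,"ax":0,"ay":0,"az":0,"fingers":-1},
  {"tx":0,"ty":0,"tz":-0.11,"ax":0,"ay":0,"az":0,"fingers":-1},
  {"tx":0,"ty":0,"tz":-0.11,"ax":0,"ay":0,"az":0,"fingers":-1},
  {"tx":0,"ty":0,"tz":-0.09,"ax":0,"ay":0,"az":0,"fingers":-1},
  {"tx":0,"ty":0,"tz":0,"ax":0,"ay":0,"az":0,"fingers":-1},
  {"tx":0,"ty":0,"tz":0,"ax":0,"ay":0,"az":0,"fingers":-1},
])

```text
time: 2.4
tool_pos: [0.6104, 0.0366, 0.1388]
eef_rot: [-3.142, -0.0, 2.069]
contact_force: [0.5, -0.6, 0.5]
finger_gap: -0.0002
grasp_force: 0.0
```

Run:
```python
from h import *
from workcell import sensors,viewer
import cv2
p=np.load('p.npy');c=viewer.camera_model('wrist')
im=np.ascontiguousarray(viewer.grab_frame('wrist')[:,:,::-1])
for q in list(pts(p))+[sensors.state()['tool_pos'],world(p,sel(p,.055,45,.027)),world(p,sel(p,0,45,.027))]:
    x=proj(c,q)[0]
    cv2.circle(im,tuple(int(v) for v in np.clip(x,-999,999)),2,(0,0,255),-1)
b=viewer.grab_frame('top')[140:260,205:365,::-1]
cv2.imwrite('pics/w1.png',np.hstack([im,cv2.resize(b,(288,384))])if 1 else im)
print(sensors.state()['tool_pos'])
```

```text
[0.61162217 0.03630931 0.14036479]
```

View pics/w1.png

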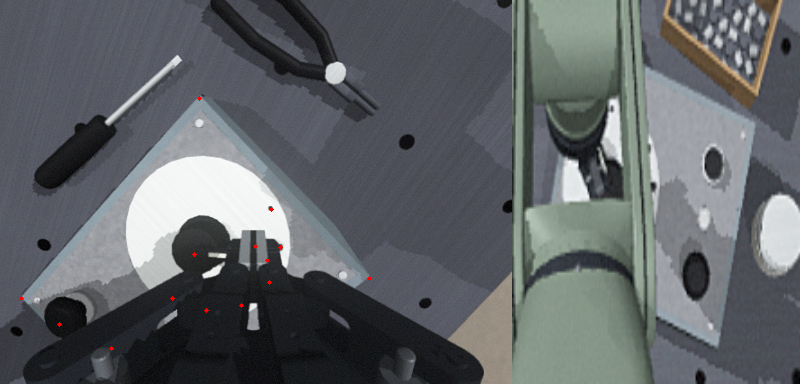

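The wrist view shows the desk corners at (200,98), (22,297) and (370,278), matching the fit. The fingers at (255,250) are beside the lever at (215,255), so I'll lower and push.

Emit:
move_arm([
  {"tx":0,"ty":-0.005,"tz":-0.08,"ax":0,"ay":0,"az":0,"fingers":-1},
  {"tx":0,"ty":0,"tz":-0.067,"ax":0,"ay":0,"az":0,"fingers":-1},
  {"tx":0,"ty":0,"tz":0,"ax":0,"ay":0,"az":0,"fingers":-1},
  {"tx":0.008,"ty":-0.016,"tz":0.003,"ax":0,"ay":0,"az":0,"fingers":-1},
  {"tx":0.008,"ty":-0.016,"tz":0.003,"ax":0,"ay":0,"az":0,"fingers":-1},
  {"tx":0,"ty":0,"tz":0,"ax":0,"ay":0,"az":0,"fingers":-1},
])

```text
time: 3.1
tool_pos: [0.6169, 0.0245, 0.0977]
eef_rot: [3.138, 0.001, 2.067]
contact_force: [0.2, 2.6, 1.0]
finger_gap: 0.0001
grasp_force: 1.5
```

Emit:
move_arm([
  {"tx":0.0095,"ty":-0.0088,"tz":0.0025,"ax":0,"ay":0,"az":-0.0278,"fingers":-1},
  {"tx":0.0087,"ty":-0.0096,"tz":0.0023,"ax":0,"ay":0,"az":-0.0278,"fingers":-1},
  {"tx":0.0079,"ty":-0.0103,"tz":0.0022,"ax":0,"ay":0,"az":-0.0278,"fingers":-1},
  {"tx":0.0069,"ty":-0.011,"tz":0.0021,"ax":0,"ay":0,"az":-0.0278,"fingers":-1},
  {"tx":0,"ty":0,"tz":0,"ax":0,"ay":0,"az":0,"fingers":-1},
])

```text
time: 3.6
tool_pos: [0.6264, 0.0117, 0.0999]
eef_rot: [3.139, 0.001, 1.718]
contact_force: [0.4, 0.3, 0.3]
finger_gap: 0.0005
grasp_force: 0.0
```

Run:
```python
from workcell import viewer
import cv2,numpy as np
im=viewer.grab_frame('wrist')[:,:,::-1]
b=viewer.grab_frame('scene')[130:260,180:310,::-1]
cv2.imwrite('pics/w2.png',np.hstack([im[100:,60:400],cv2.resize(b,(284,284))]))
```

```text
(no output)
```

View pics/w2.png

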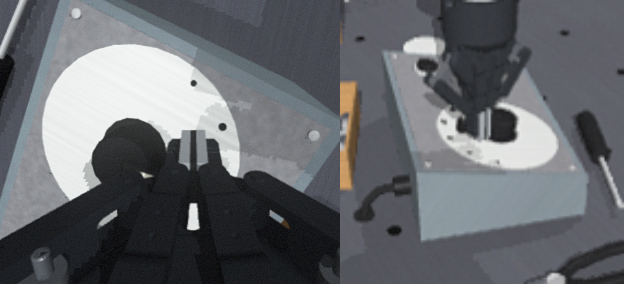

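The view shows dots 1 and 2 uncovered and the force is back to zero, so the lever has snapped to speed 3. I'll push on to speed 4.

Emit:
move_arm([
  {"tx":0.006,"ty":-0.0116,"tz":0.0019,"ax":0,"ay":0,"az":-0.0278,"fingers":-1},
  {"tx":0.0049,"ty":-0.0121,"tz":0.0017,"ax":0,"ay":0,"az":-0.0278,"fingers":-1},
  {"tx":0.0039,"ty":-0.0125,"tz":0.0015,"ax":0,"ay":0,"az":-0.0278,"fingers":-1},
  {"tx":0.0028,"ty":-0.0128,"tz":0.0013,"ax":0,"ay":0,"az":-0.0278,"fingers":-1},
  {"tx":0.0017,"ty":-0.013,"tz":0.0011,"ax":0,"ay":0,"az":-0.0278,"fingers":-1},
  {"tx":0.0006,"ty":-0.0131,"tz":0.0009,"ax":0,"ay":0,"az":-0.0278,"fingers":-1},
  {"tx":0,"ty":0,"tz":0,"ax":0,"ay":0,"az":0,"fingers":-1},
  {"tx":0,"ty":0,"tz":0,"ax":0,"ay":0,"az":0,"fingers":-1},
])

```text
time: 4.5
tool_pos: [0.6313, -0.0099, 0.1015]
eef_rot: [3.141, -0.0, 1.197]
contact_force: [-0.6, -1.0, -0.5]
finger_gap: 0.0
grasp_force: 0.0
```

Emit:
move_arm([
  {"tx":-0.0006,"ty":-0.0131,"tz":0.0007,"ax":0,"ay":0,"az":-0.0278,"fingers":-1},
  {"tx":-0.0017,"ty":-0.0131,"tz":0.0004,"ax":0,"ay":0,"az":-0.0278,"fingers":-1},
  {"tx":-0.0028,"ty":-0.0129,"tz":0.0002,"ax":0,"ay":0,"az":-0.0278,"fingers":-1},
  {"tx":-0.0039,"ty":-0.0126,"tz":0,"ax":0,"ay":0,"az":-0.0278,"fingers":-1},
  {"tx":-0.005,"ty":-0.0122,"tz":-0.0003,"ax":0,"ay":0,"az":-0.0278,"fingers":-1},
  {"tx":-0.006,"ty":-0.0117,"tz":-0.0005,"ax":0,"ay":0,"az":-0.0278,"fingers":-1},
  {"tx":0,"ty":0,"tz":0,"ax":0,"ay":0,"az":0,"fingers":-1},
  {"tx":0,"ty":0,"tz":0,"ax":0,"ay":0,"az":0,"fingers":-1},
])

```text
time: 5.3
tool_pos: [0.6254, -0.0325, 0.1015]
eef_rot: [3.141, -0.0, 0.673]
contact_force: [0.2, 0.0, 0.4]
finger_gap: 0.0006
grasp_force: 0.0
```

Emit:
move_arm([
  {"tx":0.02,"ty":0.016,"tz":0,"ax":0,"ay":0,"az":0,"fingers":-1},
  {"tx":0.02,"ty":0.016,"tz":0.01,"ax":0,"ay":0,"az":0,"fingers":-1},
  {"tx":0,"ty":0,"tz":0.12,"ax":0,"ay":0,"az":0,"fingers":-1},
  {"tx":0,"ty":0,"tz":0.15,"ax":0,"ay":0,"az":0,"fingers":-1},
  {"tx":0,"ty":0,"tz":0.12,"ax":0,"ay":0,"az":0,"fingers":-1},
  {"tx":-0.03,"ty":-0.15,"tz":0,"ax":0,"ay":0,"az":0,"fingers":-1},
  {"tx":-0.03,"ty":-0.15,"tz":0,"ax":0,"ay":0,"az":0,"fingers":-1},
  {"tx":-0.03,"ty":-0.15,"tz":0,"ax":0,"ay":0,"az":0,"fingers":-1},
  {"tx":0,"ty":0,"tz":0,"ax":0,"ay":0,"az":0,"fingers":-1},
  {"tx":0,"ty":0,"tz":0,"ax":0,"ay":0,"az":0,"fingers":-1},
])

```text
time: 6.3
tool_pos: [0.6107, -0.1585, 0.2216]
eef_rot: [-3.142, -0.001, 0.669]
contact_force: [0.4, 0.5, 0.1]
finger_gap: -0.0001
grasp_force: 0.0
```

Run:
```python
from workcell import viewer
import cv2,numpy as np
im=viewer.grab_frame('wrist')[:,:,::-1]
b=viewer.grab_frame('top')[140:260,205:365,::-1]
cv2.imwrite('pics/w3.png',np.hstack([cv2.resize(im,(400,300)),cv2.resize(b,(400,300),interpolation=2)]))
```

```text
(no output)
```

View pics/w3.png

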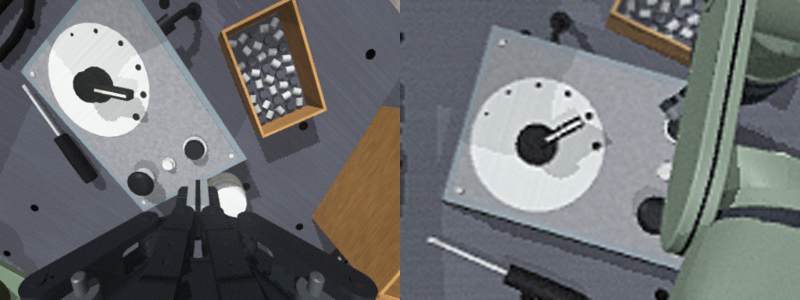

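The lever rests at dot 5 and the desk hasn't moved. Next I tilt the tool square to the panel and go above start.

Emit:
move_arm([
  {"tx":-0.026,"ty":0.003,"tz":-0.05,"ax":-0.0095,"ay":-0.0317,"az":0,"fingers":-1},
  {"tx":-0.026,"ty":0.004,"tz":-0.05,"ax":-0.0095,"ay":-0.0317,"az":0,"fingers":-1},
  {"tx":0,"ty":0,"tz":-0.09,"ax":0,"ay":0,"az":0,"fingers":-1},
  {"tx":0,"ty":0,"tz":-0.077,"ax":0,"ay":0,"az":0,"fingers":-1},
  {"tx":0,"ty":0,"tz":0,"ax":0,"ay":0,"az":0,"fingers":-1},
  {"tx":0,"ty":0,"tz":0,"ax":0,"ay":0,"az":0,"fingers":-1},
])

```text
time: 7.0
tool_pos: [0.5956, -0.1549, 0.1418]
eef_rot: [2.97, -0.119, 0.682]
contact_force: [0.3, -0.0, 0.5]
finger_gap: 0.0003
grasp_force: 0.0
```

Run:
```python
from h import *
from workcell import viewer,sensors
import cv2
p=np.load('p.npy');s=sensors.state()
Rt=R.from_euler('xyz',s['eef_rot']).as_matrix();n=R.from_euler('z',p[2]).apply([np.sin(T),0,-np.cos(T)])
print(s['tool_pos'],Rt[:,2],n,'to cap',pts(p)[10]-s['tool_pos'])
c=viewer.camera_model('wrist')
im=np.ascontiguousarray(viewer.grab_frame('wrist')[:,:,::-1])
for q in [pts(p)[10],s['tool_pos'],pts(p)[12]]:
    x=proj(c,q)[0];print(x);cv2.circle(im,tuple(int(v) for v in x),2,(0,0,255),-1)
cv2.imwrite('pics/w4.png',im)
```

```text
[ 0.59555957 -0.15487231  0.14175482] [ 0.19827032 -0.05890215 -0.97837591] [ 0.19729548 -0.05928584 -0.97854978] to cap [ 0.00757947 -0.0040559  -0.03929725]
[255.25735829 217.66069949]
[253.94657089 242.51394289]
[151.12640367 292.65812725]
```

View pics/w4.png

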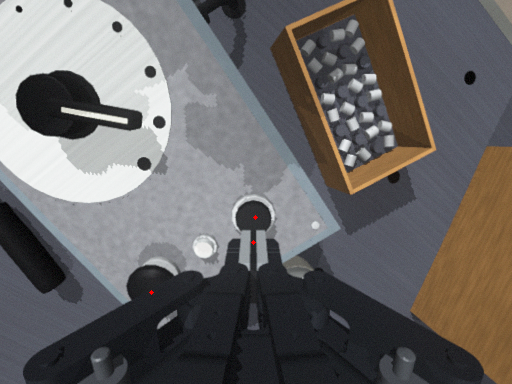

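The cap's predicted centre at (255,217) matches the picture, and the lever is at dot 5. I'll descend along the normal, then press in small steps.

Emit:
move_arm([
  {"tx":0.0115,"ty":-0.006,"tz":-0.06,"ax":0,"ay":0,"az":0,"fingers":-1},
  {"tx":0.01,"ty":-0.0055,"tz":-0.05,"ax":0,"ay":0,"az":0,"fingers":-1},
  {"tx":0,"ty":0,"tz":0,"ax":0,"ay":0,"az":0,"fingers":-1},
  {"tx":0.002,"ty":-0.0006,"tz":-0.01,"ax":0,"ay":0,"az":0,"fingers":-1},
  {"tx":0.002,"ty":-0.0006,"tz":-0.01,"ax":0,"ay":0,"az":0,"fingers":-1},
  {"tx":0,"ty":0,"tz":0,"ax":0,"ay":0,"az":0,"fingers":-1},
  {"tx":0,"ty":0,"tz":0,"ax":0,"ay":0,"az":0,"fingers":-1},
])

```text
time: 7.75
tool_pos: [0.6026, -0.1598, 0.1029]
eef_rot: [2.969, -0.119, 0.681]
contact_force: [0.5, 0.9, -1.1]
finger_gap: 0.0001
grasp_force: 0.0
```

Emit:
move_arm([
  {"tx":0.002,"ty":-0.0006,"tz":-0.01,"ax":0,"ay":0,"az":0,"fingers":-1},
  {"tx":0.001,"ty":-0.0003,"tz":-0.005,"ax":0,"ay":0,"az":0,"fingers":-1},
  {"tx":0,"ty":0,"tz":0,"ax":0,"ay":0,"az":0,"fingers":-1},
  {"tx":0,"ty":0,"tz":0,"ax":0,"ay":0,"az":0,"fingers":-1},
])

```text
time: 8.15
tool_pos: [0.6037, -0.1602, 0.0984]
eef_rot: [2.969, -0.119, 0.681]
contact_force: [-0.9, 0.7, 5.1]
finger_gap: 0.0
grasp_force: 2.0
```

Emit:
move_arm([
  {"tx":0.001,"ty":-0.0003,"tz":-0.005,"ax":0,"ay":0,"az":0,"fingers":-1},
  {"tx":0,"ty":0,"tz":0,"ax":0,"ay":0,"az":0,"fingers":-1},
  {"tx":0,"ty":0,"tz":0,"ax":0,"ay":0,"az":0,"fingers":-1},
])

```text
time: 8.45
tool_pos: [0.6039, -0.1602, 0.0978]
eef_rot: [2.969, -0.119, 0.681]
contact_force: [-3.8, 0.6, 10.7]
finger_gap: -0.0002
grasp_force: 5.5
```

At 10.7 N the button has bottomed. I'll retract.

Emit:
move_arm([
  {"tx":0,"ty":0,"tz":0,"ax":0,"ay":0,"az":0,"fingers":-1},
  {"tx":-0.008,"ty":0.0024,"tz":0.04,"ax":0,"ay":0,"az":0,"fingers":-1},
  {"tx":-0.02,"ty":0.006,"tz":0.1,"ax":0,"ay":0,"az":0,"fingers":-1},
  {"tx":0,"ty":0,"tz":0.15,"ax":0,"ay":0,"az":0,"fingers":-1},
  {"tx":0,"ty":0,"tz":0.15,"ax":0,"ay":0,"az":0,"fingers":-1},
  {"tx":0,"ty":0,"tz":0,"ax":0,"ay":0,"az":0,"fingers":-1},
  {"tx":0,"ty":0,"tz":0,"ax":0,"ay":0,"az":0,"fingers":-1},
])

```text
time: 9.15
tool_pos: [0.5951, -0.1576, 0.2293]
eef_rot: [2.969, -0.119, 0.681]
contact_force: [0.3, -0.5, -0.3]
finger_gap: 0.0001
grasp_force: 0.0
```

Run:
```python
from workcell import viewer
import cv2
cv2.imwrite('pics/w5.png',viewer.grab_frame('wrist')[:,:,::-1])
```

```text
(no output)
```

View pics/w5.png

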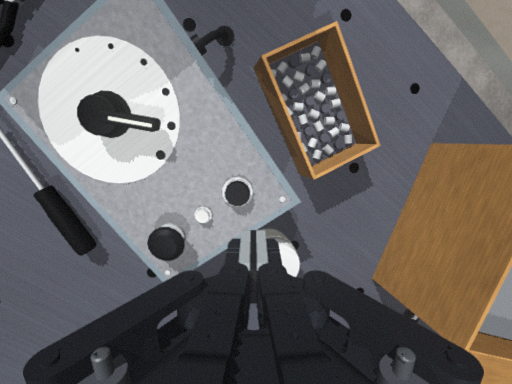

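The lever tip at (155,124) is at dot 5, (171,126). Start at (237,192) is out, nothing has moved, and the arm is clear.

```bash
python3 -c "
from workcell import ticket
print(ticket.finish_job())"
```

```text
the job is handed in; nothing more can be done
None
```

I pushed the selector lever to speed 5, pressed start until it bottomed (10.7 N) and let it come back out, and handed the job in at about 9 s. The last camera view showed the lever at dot 5, start out and nothing shifted; no verdict came back.

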